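Close the turnbuckle clamp on the gearbox casing

ROBOT

A 7-joint arm with a two-finger parallel gripper is mounted at the origin on the work surface. World frame = base frame: x ahead of the robot, y to its left, z up, the work surface at z = 0. Lengths are in m, angles in rad, forces in N, time in s.
With the tool pointing down it reaches from about 0.4 to 0.875 m from the base axis. Payload 19.3 kg.
Tool frame: the origin (TCP) lies at the very end of the fingers, on their centre line; the grasp point (between the pads) lies 19 mm behind it (bot.pinch_z is the distance from the TCP to the grasp point, in m); y points along the fingers, x is the direction in which the jaws open and shut, and the axes are right-handed (so a half turn about y gives the same grasp; the last joint's range is limited). The gripper opens to 85 mm and grips with 20 to 120 N. Pads are 22 mm wide; open, the fingers measure 114 mm over their backs; the gripper's body (76 mm by 85 mm) begins 54 mm behind the grasp point. The pads swing forward as they close: fully open they stand 13 mm farther back than shut.
Start: joints at [1.234, 0.521, -0.036, 1.599, 0.021, 1.021, -0.113], TCP at [0.165, -0.603, 0.231] pointing down, gripper open.
Joint ranges: [-2.91, 2.91], [-0.3, 2.13], [-1.5, 1.42], [0.17, 2.43], [-1.26, 4.41], [0.16, 1.93], [-2.52, 2.52]. Speed limits (rad/s): [1.89, 1.89, 2.39, 2.39, 3.01, 3.01, 3.01].

INTERFACE

Orientations are given as [roll, pitch, yaw] about the fixed x, y, z axes, in that order (R = Rz(yaw) Ry(pitch) Rx(roll)).
In Python, from workcell import bot gives the robot as it stands. The module is installed in compiled form; this text tells all that it offers.
- The arm moves only by the tool arm_command, never from a script. Its argument "moves" is a list of rows, each an object of numbers: "rx", "ry", "rz": the turn, a rotation vector about the tool's x, y, z in rad; "x", "y", "z": the shift along the tool's x, y, z in cm; "gripper": the opening, from -1 (shut) to 1 (fully open). In form: [{"rx": .., "ry": .., "rz": .., "x": .., "y": .., "z": .., "gripper": ..}, ...]. A call has 1 to 5 rows; each row is the pose to reach, as a shift and turn from the pose commanded when the call began, along the tool's axes at that moment; what a row does not reach only later rows make up. A row lasts 1/12 s, in which the tool goes at most 41.7 mm and 7.16 degrees, less where a joint would pass 70% of its speed; a pose out of reach is approached as far as the arm can. A call with a gripper value outside its range is refused whole. The fingers move at their own pace and stop on an object; "squeeze" is the grip in N (left out, the last holds). Time passes only in rows, so rows that repeat a pose let the fingers close. It gives the time, the measured TCP pose, the force and the opening at its end, in the units of the state.
- bot.observe(): the state, without advancing time (a new reading comes with each control period).
- bot.grab_frame(name): name is "scene" or "top" or "wrist"; returns (picture, depth): 480x640x3 uint8, red, green, blue; 480x640 float32, m along the optical axis (not along the pixel's ray), 0 where there is no reading.
- bot.camera_model(name): a dict with "vfov" (degrees; the focal length in pixels is half the picture's height over the tangent of half this angle, whatever the lens; pixels are square), "cx", "cy" (the principal point, pixels), "extrinsics" (4x4, takes a point from camera to world coordinates); the wrist camera has in their place "mount" (4x4, takes a point from camera to tool coordinates, whose origin is the TCP and whose axes are the tool frame's). Camera axes: x right, y down, z forward; pixel columns grow to the right and rows downward; lengths in m; the calibration is good to about 2 mm. A picture is of the moment at which its call begins: read the wrist's pose just before it. camera_model takes no time and is no camera call.
- bot.job_done(): hands the job in, once; it reports no verdict.
Trained networks look in the newest picture that a camera, given by its name, has taken for a name from the list of things; names that differ only in an ending like _2 or _b are one class to them, and where a whole thing is asked for, a point or a joint stands for the part that bears it (a point fixed in the world has none). Each returns a list of dicts, best first, with "p" (0 to 1); they miss things now and then, are a little off and sometimes report something else, mostly with a low value. They report only what shows in the picture. A call takes as long as a camera call.
- bot.spot_in(name, camera): "box" ([left, top, right, bottom] in pixels, round what is visible of it).
- bot.masks_of(name, camera): "mask" (480x640 bool, what is visible of it) and "box" ([left, top, right, bottom] in pixels, round what is visible of it).
The state is a dict: "clock": time; "qpos": joint angles; "qd": joint speeds; "joint_efforts": joint torques, N m; "position": TCP position; "tool_rot": TCP orientation; "force": force on the tool from outside, world axes, zero at the start; "moment": the same for the moment, N m; "grip_width": finger opening in m.
Only numpy, scipy, OpenCV 4.12 (cv2) and the standard library are available. Lean on these libraries where they do the work, as an engineer would, in place of code of your own. Each camera call takes 0.05 s, during which the arm holds its last target.

TASK

Two turnbuckle clamps are bolted to the workshop bench; one has an aluminium gearbox casing lying loosely between its jaws, the other is empty. Turn the turnbuckle body of the clamp with the casing, by swinging its T-handled bar over to the other side as far as it will go, so that both jaws draw in and close fully on the casing. Leave the empty clamp's turnbuckle as it is.

Things in the scene. Friction and masses are not known exactly. Their poses are not given: they have to be found in the camera images.
- clamp: Clamp with the casing, fixed. Origin: on the bench, under the centre of its 230 x 100 x 12 mm steel base; x along the turnbuckle, whose axis runs 125 mm above the origin; z up. A fixed ribbed aluminium casing (74 mm across, 120 long along x, top at 89 mm) lies centred below it. A dark grey jaw plate (76 mm wide in y, 14 thick, top at 152 mm) stands at each end; jaws and nuts reach 96 mm out along x.
- sleeve (a joint): Turn of that turnbuckle's body about the clamp's +x (rad): 0 slack, 2.1 hard stop, jaws on the casing. A 12 mm bar stands square out of its middle, ending in a black roller grip 100 mm from the axis. At value q it leans 1.047 - q rad from upright to the clamp's +y (60 degrees to +y at 0, to -y at 2.1). Stiff: stays where left, 2 to 3 N at the grip turns it. Each rad draws both jaws in 4.8 mm.
- sleeve_knob (a point): Centre of the black roller grip on the end of that clamp's bar: a cylinder 26 mm in diameter and 30 mm long, lying along the clamp's x, flat-ended, fast on the bar. It swings in the clamp's y-z plane through its origin, 175 to 225 mm above the bench.
- sleeve_face_near (a point): Point on the inner face of the clamp's jaw on its -x side (the end towards the robot), 52 mm above the bench. The two jaw faces are 140 mm apart at joint value 0 and 120 mm when closed on the casing.
- sleeve_face_far (a point): The same point on the jaw on the clamp's +x side, facing it.
- spare_clamp: The other clamp, of the same make and size but empty between its jaws; fixed to the bench, to be left alone. Origin and axes as for the first.
- spare_sleeve_knob (a point): Centre of the black grip on the empty clamp's bar; it must stay where it is.

How it is judged:
At the end, for the whole second after the job is handed in: The two jaws of the clamp with the casing are closed on it: their faces less than 122.5 mm apart (120 mm is fully closed, so within 0.26 rad or 15 degrees of the stop), and the turnbuckle at rest (distance between sleeve_face_near and sleeve_face_far below 0.1225 m and velocity of joint sleeve between -0.05 and 0.05 rad/s); the robot touches nothing.
It fails at once if the empty clamp's turnbuckle is turned (its grip moves more than 15 mm) (distance of spare_sleeve_knob from where it was at the start of the episode above 0.015 m).
It also fails if it takes over 38 s, if anything falls off the work surface, if the arm or the gripper's body presses on something with over 40 N, if the wrist force passes 120 N, or if a joint passes its speed limit or range.

## Working session

There is one attempt and no reset: what is moved stays moved. The work goes in short steps, Python scripts to look and compute and a tool call to move; the robot and the scene stay as the last step left them, time stands still between calls to the robot, and variables do not carry over. Pictures are saved under pics/ and viewed, and the job is handed in when it is done.

Besides the shell and the picture viewer there is one more tool, called as name([rows], argument=value, ...), one row to a line, values as JSON. arm_command: Moves the arm, as the interface text tells. Its arguments: {"type":"object","properties":{"moves":{"type":"array"},"squeeze":{"type":"number"}},"required":["moves"]}

```bash
mkdir -p pics; cat > h.py <<'E'
import numpy as np, cv2
from workcell import bot
from scipy.spatial.transform import Rotation as R
def K(n):
    m=bot.camera_model(n); f=240/np.tan(np.radians(m['vfov'])/2); return f,m['cx'],m['cy'],m
def pts(n,d,us,vs,T=None):
    f,cx,cy,m=K(n); T=m['extrinsics'] if T is None else T
    z=d[vs,us]; P=np.stack([(us-cx)/f*z,(vs-cy)/f*z,z,np.ones_like(z)],-1)
    return (P@np.array(T).T)[...,:3]
def proj(n,p):
    f,cx,cy,m=K(n); q=np.linalg.inv(m['extrinsics'])@np.append(p,1); return f*q[0]/q[2]+cx,f*q[1]/q[2]+cy
E
python3 - <<'E'
from h import *
s=bot.observe(); print({k:np.round(v,3) for k,v in s.items()})
for n in('scene','top'):
    im,d=bot.grab_frame(n); cv2.imwrite(f'pics/{n}0.png',im[...,::-1]); np.savez(f'{n}0.npz',im=im,d=d)
    for t in('clamp','sleeve_knob','spare_sleeve_knob','spare_clamp'):
        for r in bot.masks_of(t,n)[:3]:
            v,u=np.where(r['mask']&(d>0)); P=pts(n,d,u,v)
            print(n,t,round(r['p'],2),np.round(r['box']),len(u),np.round(np.median(P,0),3),np.round(P.min(0),3),np.round(P.max(0),3))
E
```

```text
{'clock': np.float64(0.0), 'qpos': array([ 1.234,  0.522, -0.036,  1.6  ,  0.021,  1.021, -0.113]), 'qd': array([ 0.   , -0.   , -0.001,  0.002,  0.   ,  0.002, -0.002]), 'joint_efforts': array([ 0.0000e+00, -9.2713e+01,  1.9800e+00, -3.6994e+01,  1.8000e-02,
        8.0000e-03, -0.0000e+00]), 'position': array([ 0.165, -0.603,  0.231]), 'tool_rot': array([-1.571e+00,  1.000e-03, -1.304e+00]), 'force': array([ 0.354, -0.23 , -0.334]), 'moment': array([-0.03 , -0.006, -0.003]), 'grip_width': np.float64(0.085)}
scene clamp 0.95 [298. 219. 430. 356.] 9980 [0.6   0.161 0.074] [ 0.372  0.062 -0.001] [0.688 0.246 0.207]
scene sleeve_knob 0.89 [345. 234. 418. 273.] 1245 [0.586 0.171 0.139] [ 0.349  0.085 -0.001] [0.615 0.237 0.207]
scene spare_sleeve_knob 0.58 [180. 196. 243. 241.] 1009 [ 0.624 -0.138  0.137] [ 0.413 -0.317 -0.002] [ 0.68 -0.06  0.2 ]
top clamp 0.94 [175. 196. 296. 331.] 7690 [0.561 0.15  0.077] [ 0.437  0.061 -0.004] [0.688 0.254 0.21 ]
top sleeve_knob 0.58 [177. 221. 261. 289.] 1761 [0.576 0.167 0.137] [ 0.508  0.118 -0.005] [0.639 0.277 0.21 ]
top spare_sleeve_knob 0.74 [373. 205. 439. 266.] 1440 [ 0.611 -0.141  0.137] [ 0.552 -0.188  0.006] [ 0.659 -0.063  0.203]
top spare_clamp 0.77 [369. 177. 456. 310.] 7426 [ 0.605 -0.142  0.022] [ 0.484 -0.235 -0.007] [ 0.73  -0.063  0.203]
```

View pics/scene0.png

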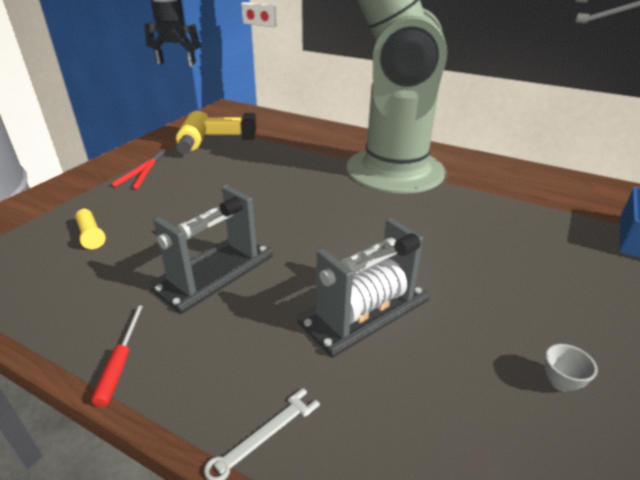

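View pics/top0.png

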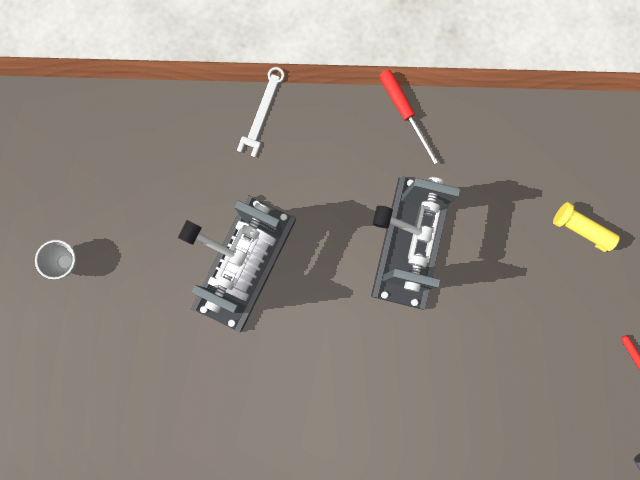

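The scene view shows the casing in the right-hand clamp, with its grip at about (407,243). In the top view that clamp is the left one, with its grip at (190,232). The empty clamp's grip is at (382,216). Both bars lean to the left (+y).

```bash
python3 - <<'E'
from h import *
Z=np.load('top0.npz'); d=Z['d']; im=Z['im']
v,u=np.mgrid[0:480,0:640]; P=pts('top',d,u,v)
for name,(l,t,r,b) in dict(clamp=(170,190,300,335),spare=(365,170,460,315)).items():
    Q=P[t:b,l:r].reshape(-1,3); C=im[t:b,l:r].reshape(-1,3).astype(int)
    J=Q[(Q[:,2]>0.145)&(Q[:,2]<0.158)]
    rect=cv2.minAreaRect(J[:,:2].astype(np.float32)); print(name,'jawtops',len(J),rect)
    A=Q[(Q[:,2]>0.007)]
    rect=cv2.minAreaRect(A[(A[:,2]<0.018)][:,:2].astype(np.float32)); print(' base',rect)
    k=Q[(Q[:,2]>0.165)&(C.max(1)<60)]; print(' knob',len(k),np.round(k.mean(0),3),np.round(k.min(0),3),np.round(k.max(0),3))
    hi=Q[Q[:,2]>0.155]; print(len(hi),np.round(hi.mean(0),3))
# scene check knob
E
```

```text
clamp jawtops 921 ((0.5607451796531677, 0.15302674472332), (0.07598269730806351, 0.16610902547836304), 65.43086242675781)
 base ((0.562867283821106, 0.15341925621032715), (0.24538017809391022, 0.2112307995557785), 11.07211685180664)
 knob 267 [0.59  0.216 0.202] [0.574 0.203 0.191] [0.608 0.234 0.21 ]
635 [0.572 0.188 0.301]
spare jawtops 897 ((0.6052758693695068, -0.15345200896263123), (0.07716985046863556, 0.1673632115125656), 77.30306243896484)
 base ((0.6049145460128784, -0.14255663752555847), (0.12397229671478271, 0.23625780642032623), 79.12337493896484)
 knob 240 [ 0.619 -0.077  0.202] [ 0.471 -0.092  0.179] [0.638 0.043 1.121]
568 [ 0.602 -0.072  0.291]
```

```bash
cat >> h.py <<'E'
C0=np.array([0.5607,0.153,0]); YAW=np.radians(-24.6)
CX=np.array([np.cos(YAW),np.sin(YAW),0]); CY=np.array([-np.sin(YAW),np.cos(YAW),0])
def W(x,y,z): return C0+x*CX+y*CY+np.array([0,0,z])
def to(p,yaw=YAW):
    s=bot.observe(); Rm=R.from_euler('xyz',s['tool_rot']); G=R.from_euler('xyz',[-np.pi/2,0,yaw])
    print('clock',round(s['clock'],2),'pos',np.round(s['position'],4),'F',np.round(s['force'],1),'tgt',np.round(p,3),'rv',np.round((Rm.inv()*G).as_rotvec(),3),'cm',np.round(Rm.inv().apply(p-s['position'])*100,2))
def cl():
    s=bot.observe(); d=s['position']-C0; print('clampframe tip',np.round([d@CX,d@CY,d[2]],4))
E
python3 - <<'E'
from h import *
to(np.array([0.40,-0.1,0.33])); to(W(0,0.115,0.32))
E
```

```text
clock 0.5 pos [ 0.1648 -0.6029  0.2313] F [-1.  -0.9 -0.4] tgt [ 0.4  -0.1   0.33] rv [-0.    -0.875 -0.   ] cm [-42.31  -9.87  35.95]
clock 0.5 pos [ 0.1648 -0.6029  0.2313] F [-1.  -0.9 -0.4] tgt [0.609 0.258 0.32 ] rv [-0.    -0.875 -0.   ] cm [-71.3   -8.87  65.5 ]
```

arm_command([
  {"x": -3, "y": -3, "z": 2.5, "gripper": -1},
  {"x": -6, "y": -6, "z": 5, "gripper": -1},
  {"x": -9, "y": -8, "z": 7.5, "gripper": -1},
  {"x": -12, "y": -10, "z": 10, "gripper": -1},
  {"x": -15, "y": -10, "z": 13, "gripper": -1},
])

```text
invalid input at $.moves[0]: expected keys rx, ry, rz, x, y, z, gripper
```

arm_command([
  {"x": -27, "y": 0, "z": 23, "gripper": -1},
  {"x": -27, "y": 0, "z": 23, "gripper": -1},
  {"x": -27, "y": 0, "z": 23, "gripper": -1},
  {"x": -27, "y": 0, "z": 23, "gripper": -1},
  {"x": -27, "y": 0, "z": 23, "gripper": -1},
])

```text
invalid input at $.moves[0]: expected keys rx, ry, rz, x, y, z, gripper
```

```bash
python3 - <<'E'
from h import *
to(np.array([0.40,-0.1,0.33])); to(W(0,0.115,0.32)); print(bot.observe()['qpos'],bot.observe()['grip_width'])
E
```

```text
clock 0.5 pos [ 0.1648 -0.6029  0.2313] F [-1.  -0.9 -0.4] tgt [ 0.4  -0.1   0.33] rv [-0.    -0.875 -0.   ] cm [-42.31  -9.87  35.95]
clock 0.5 pos [ 0.1648 -0.6029  0.2313] F [-1.  -0.9 -0.4] tgt [0.609 0.258 0.32 ] rv [-0.    -0.875 -0.   ] cm [-71.3   -8.87  65.5 ]
[ 1.23379521  0.52142407 -0.03631465  1.599526    0.02121304  1.02107808
 -0.11279665] 0.08534741245834435
```

All keys are required.

arm_command([
  {"rx": 0, "ry": 0, "rz": 0, "x": -3, "y": -3, "z": 2.5, "gripper": -1},
  {"rx": 0, "ry": 0, "rz": 0, "x": -6, "y": -6, "z": 5, "gripper": -1},
  {"rx": 0, "ry": 0, "rz": 0, "x": -9, "y": -8, "z": 7.5, "gripper": -1},
  {"rx": 0, "ry": 0, "rz": 0, "x": -12, "y": -10, "z": 10, "gripper": -1},
  {"rx": 0, "ry": 0, "rz": 0, "x": -15, "y": -10, "z": 13, "gripper": -1},
])

```text
clock: 0.92
position: [0.2421, -0.4395, 0.3311]
tool_rot: [-1.57, -0.003, -1.305]
force: [1.3, -0.1, 0.4]
grip_width: 0.0255
```

arm_command([
  {"rx": 0, "ry": 0, "rz": 0, "x": -27, "y": 0, "z": 23, "gripper": -1},
  {"rx": 0, "ry": 0, "rz": 0, "x": -27, "y": 0, "z": 23, "gripper": -1},
  {"rx": 0, "ry": 0, "rz": 0, "x": -27, "y": 0, "z": 23, "gripper": -1},
  {"rx": 0, "ry": 0, "rz": 0, "x": -27, "y": 0, "z": 23, "gripper": -1},
  {"rx": 0, "ry": 0, "rz": 0, "x": -27, "y": 0, "z": 23, "gripper": -1},
])

```text
clock: 1.33
position: [0.3308, -0.2496, 0.3288]
tool_rot: [-1.57, -0.001, -1.304]
force: [1.8, -0.8, 0.3]
grip_width: -0.0002
```

```bash
python3 - <<'E'
from h import *
to(np.array([0.40,-0.1,0.33])); to(W(0,0.115,0.32)); print(bot.observe()['qpos'],bot.observe()['grip_width'])
E
```

```text
clock 1.33 pos [ 0.3308 -0.2496  0.3288] F [ 1.8 -0.8  0.3] tgt [ 0.4  -0.1   0.33] rv [ 0.    -0.875  0.001] cm [-12.61  -0.12  10.62]
clock 1.33 pos [ 0.3308 -0.2496  0.3288] F [ 1.8 -0.8  0.3] tgt [0.609 0.258 0.32 ] rv [ 0.    -0.875  0.001] cm [-41.61   0.86  40.16]
[ 0.75290862  0.07755358 -0.26574569  1.96718761  0.02336618  1.0988091
 -0.82694551] -0.0002182933720943718
```

arm_command([
  {"rx": 0, "ry": -0.12, "rz": 0, "x": -41.6, "y": 0, "z": 40, "gripper": -1},
  {"rx": 0, "ry": -0.24, "rz": 0, "x": -41.6, "y": 0, "z": 40, "gripper": -1},
  {"rx": 0, "ry": -0.36, "rz": 0, "x": -41.6, "y": 0, "z": 40, "gripper": -1},
  {"rx": 0, "ry": -0.48, "rz": 0, "x": -41.6, "y": 0, "z": 40, "gripper": -1},
  {"rx": 0, "ry": -0.6, "rz": 0, "x": -41.6, "y": 0, "z": 40, "gripper": -1},
])

```text
clock: 1.75
position: [0.4307, -0.0666, 0.3289]
tool_rot: [-1.571, -0.001, -0.698]
force: [1.3, -0.8, 0.8]
grip_width: -0.0001
```

```bash
python3 - <<'E'
from h import *
to(W(0,0.115,0.32)); print(bot.observe()['qpos'])
E
```

```text
clock 1.75 pos [ 0.4307 -0.0666  0.3289] F [ 1.3 -0.8  0.8] tgt [0.609 0.258 0.32 ] rv [-0.    -0.269  0.001] cm [-7.22  0.9  36.26]
[ 0.48168352  0.13354539 -0.51378189  1.91350884  0.07352473  1.11177606
 -0.75925471]
```

arm_command([
  {"rx": 0, "ry": -0.1, "rz": 0, "x": -7.2, "y": 0, "z": 36.2, "gripper": -1},
  {"rx": 0, "ry": -0.2, "rz": 0, "x": -7.2, "y": 0, "z": 36.2, "gripper": -1},
  {"rx": 0, "ry": -0.27, "rz": 0, "x": -7.2, "y": 0, "z": 36.2, "gripper": -1},
  {"rx": 0, "ry": -0.27, "rz": 0, "x": -7.2, "y": 0, "z": 36.2, "gripper": -1},
  {"rx": 0, "ry": -0.27, "rz": 0, "x": -7.2, "y": 0, "z": 36.2, "gripper": -1},
])

```text
clock: 2.17
position: [0.5322, 0.1153, 0.3286]
tool_rot: [-1.571, -0.0, -0.434]
force: [0.3, -1.7, 0.2]
grip_width: 0.0002
```

```bash
python3 - <<'E'
from h import *
to(W(0,0.115,0.32)); print(bot.observe()['qpos'])
E
```

```text
clock 2.17 pos [0.5322 0.1153 0.3286] F [ 0.3 -1.7  0.2] tgt [0.609 0.258 0.32 ] rv [-0.    -0.005  0.   ] cm [ 0.95  0.86 16.12]
[ 0.15614905  0.35366087 -0.63470546  1.66276554  0.22259428  1.1981354
 -0.96466856]
```

arm_command([
  {"rx": 0, "ry": 0, "rz": 0, "x": 0.9, "y": 0, "z": 4, "gripper": -1},
  {"rx": 0, "ry": 0, "rz": 0, "x": 0.9, "y": 0, "z": 8, "gripper": -1},
  {"rx": 0, "ry": 0, "rz": 0, "x": 0.9, "y": 0, "z": 12, "gripper": -1},
  {"rx": 0, "ry": 0, "rz": 0, "x": 0.9, "y": 0, "z": 16.5, "gripper": -1},
  {"rx": 0, "ry": 0, "rz": 0, "x": 0.9, "y": 0, "z": 16.5, "gripper": -1},
])

```text
clock: 2.58
position: [0.609, 0.2665, 0.3271]
tool_rot: [-1.569, 0.003, -0.428]
force: [0.7, 0.5, 0.7]
grip_width: 0.0001
```

```bash
python3 - <<'E'
from h import *
cl(); to(W(0,0.118,0.19)); print(bot.observe()['qpos'])
im,d=bot.grab_frame('wrist'); cv2.imwrite('pics/w1.png',im[...,::-1])
im,d=bot.grab_frame('top'); cv2.imwrite('pics/t1.png',im[...,::-1])
E
```

```text
clampframe tip [-0.0033  0.1233  0.3271]
clock 2.58 pos [0.609  0.2665 0.3271] F [0.7 0.5 0.7] tgt [0.61 0.26 0.19] rv [-0.002  0.001 -0.003] cm [ 0.38 13.71 -0.56]
[-0.12903906  0.57263598 -0.61768395  1.33676213  0.3249803   1.33327028
 -1.17469808]
```

View pics/w1.png

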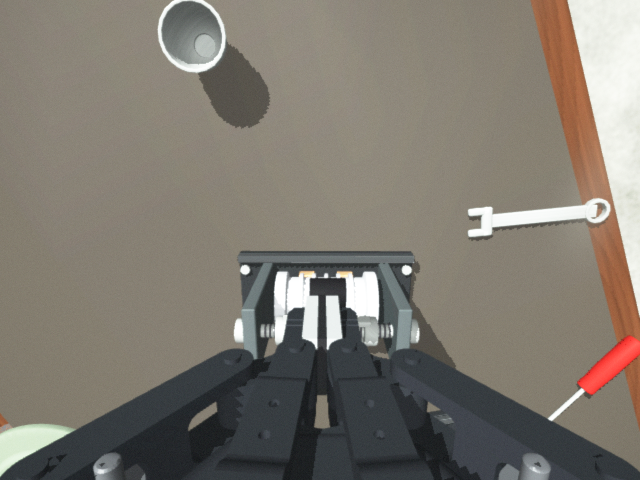

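View pics/t1.png

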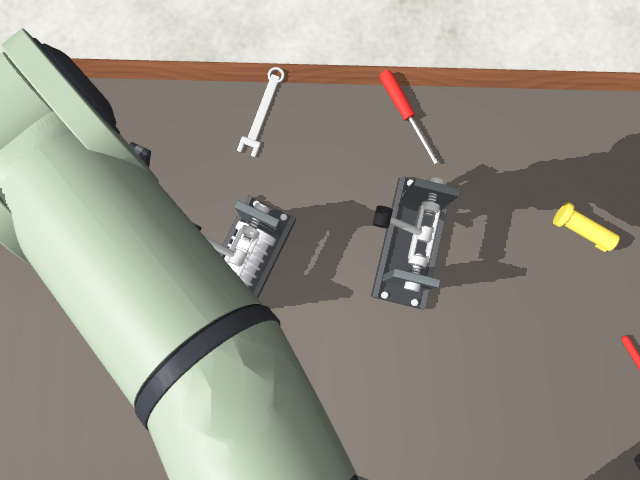

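The wrist view shows the clamp square to the image. Its grip is at (328,287), in line with the closed fingers. Next I descend on the outer side of the grip.

arm_command([
  {"rx": 0, "ry": 0, "rz": 0, "x": 0.3, "y": 3, "z": 0, "gripper": -1},
  {"rx": 0, "ry": 0, "rz": 0, "x": 0.3, "y": 6, "z": 0, "gripper": -1},
  {"rx": 0, "ry": 0, "rz": 0, "x": 0.3, "y": 9, "z": 0, "gripper": -1},
  {"rx": 0, "ry": 0, "rz": 0, "x": 0.3, "y": 12, "z": 0, "gripper": -1},
  {"rx": 0, "ry": 0, "rz": 0, "x": 0.3, "y": 14.2, "z": 0, "gripper": -1},
])

```text
clock: 3.1
position: [0.6113, 0.256, 0.1845]
tool_rot: [-1.572, 0.0, -0.436]
force: [0.3, -0.4, -0.9]
grip_width: -0.0002
```

```bash
python3 - <<'E'
from h import *
cl(); to(W(0,0.0694+.024,0.187))
im,d=bot.grab_frame('wrist'); cv2.imwrite('pics/w2.png',im[...,::-1])
im,d=bot.grab_frame('scene'); cv2.imwrite('pics/s2.png',cv2.resize(im[120:360,200:520,::-1],(800,600)))
E
```

```text
clampframe tip [0.0031 0.1147 0.1845]
clock 3.1 pos [0.6113 0.256  0.1845] F [ 0.3 -0.4 -0.9] tgt [0.6   0.238 0.187] rv [ 0.002 -0.006 -0.   ] cm [-0.3  -0.25 -2.13]
```

View pics/w2.png

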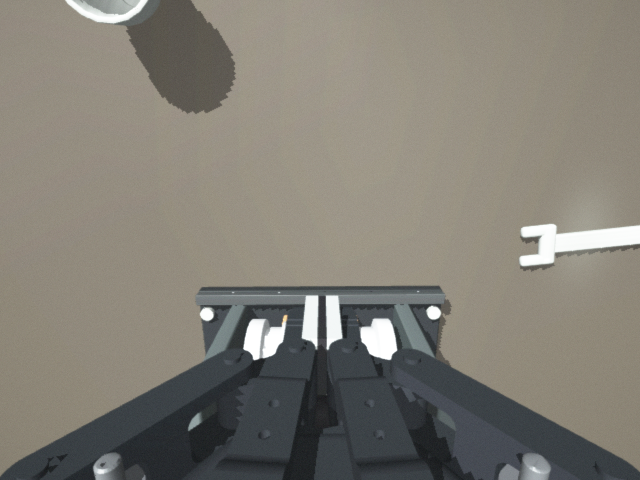

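View pics/s2.png

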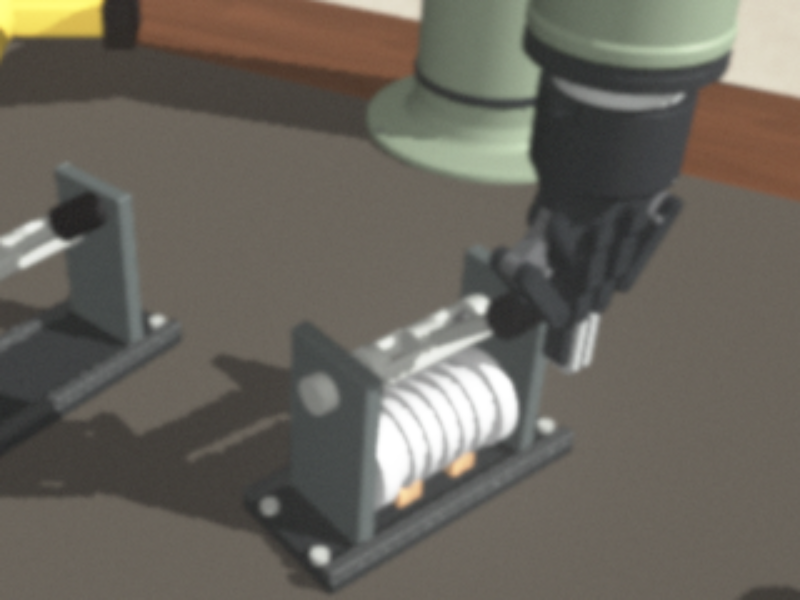

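The closed fingers stand just on the outer (+y) side of the grip with a small gap. Now I push it along its arc.

arm_command([
  {"rx": 0, "ry": 0, "rz": 0, "x": -0.3, "y": -0.3, "z": -1.1, "gripper": -1},
  {"rx": 0, "ry": 0, "rz": 0, "x": -0.3, "y": -0.55, "z": -2.1, "gripper": -1},
  {"rx": 0, "ry": 0, "rz": 0, "x": -0.3, "y": -1.3, "z": -3.1, "gripper": -1},
  {"rx": 0, "ry": 0, "rz": 0, "x": -0.3, "y": -2.0, "z": -4.1, "gripper": -1},
  {"rx": 0, "ry": 0, "rz": 0, "x": -0.3, "y": -2.4, "z": -4.9, "gripper": -1},
])

```text
clock: 3.62
position: [0.5898, 0.2171, 0.2153]
tool_rot: [-1.563, -0.004, -0.434]
force: [2.2, 17.3, 20.6]
grip_width: 0.0
```

```bash
python3 - <<'E'
from h import *
cl(); to(W(0,0.0582,0.212))
im,d=bot.grab_frame('scene'); cv2.imwrite('pics/s3.png',cv2.resize(im[120:360,200:520,::-1],(800,600)))
E
```

```text
clampframe tip [-2.000e-04  7.040e-02  2.153e-01]
clock 3.62 pos [0.5898 0.2171 0.2153] F [ 2.2 17.3 20.6] tgt [0.585 0.206 0.212] rv [-0.008 -0.004  0.004] cm [ 0.02  0.32 -1.22]
```

View pics/s3.png

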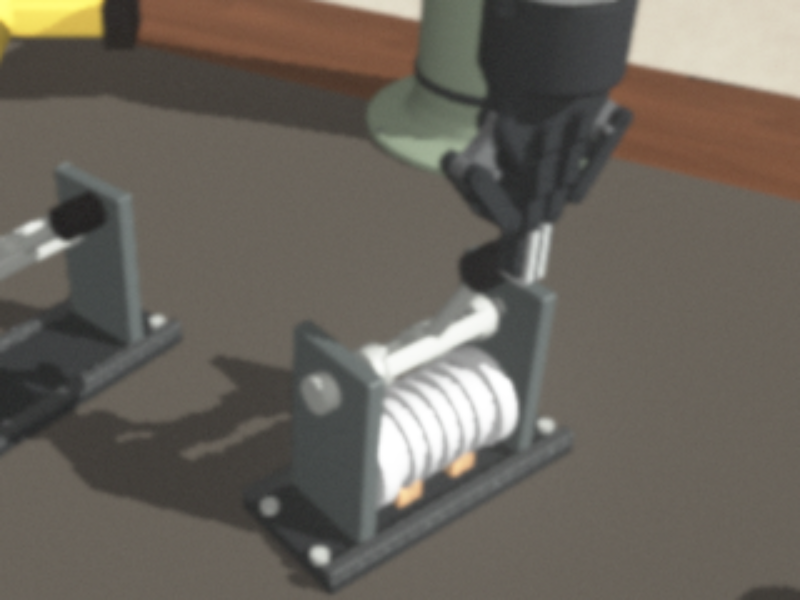

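```bash
python3 - <<'E'
from h import *
cl(); to(W(0,0.0582,0.212))
im,d=bot.grab_frame('wrist'); cv2.imwrite('pics/w3.png',im[...,::-1])
cl(); to(W(0,0.0582,0.212))
E
```

```text
clampframe tip [0.0003 0.0693 0.216 ]
clock 3.67 pos [0.5898 0.2159 0.216 ] F [ 0.8 10.9 17.3] tgt [0.585 0.206 0.212] rv [-0.008 -0.005  0.005] cm [-0.02  0.39 -1.11]
clampframe tip [0.0004 0.0696 0.2155]
clock 3.72 pos [0.59   0.2161 0.2155] F [ 3.   8.7 14.5] tgt [0.585 0.206 0.212] rv [-0.007 -0.005  0.005] cm [-0.04  0.34 -1.14]
```

View pics/w3.png

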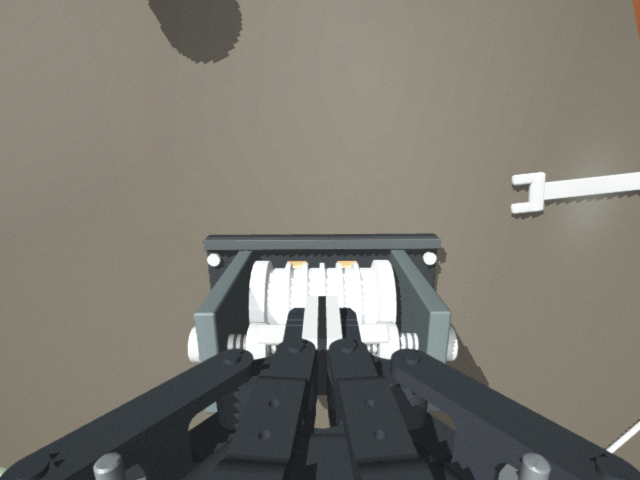

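arm_command([
  {"rx": 0, "ry": 0, "rz": 0, "x": 0, "y": -0.7, "z": 0, "gripper": -1},
  {"rx": 0, "ry": 0, "rz": 0, "x": 0, "y": -1.1, "z": -0.4, "gripper": -1},
  {"rx": 0, "ry": 0, "rz": 0, "x": 0, "y": -1.4, "z": -0.9, "gripper": -1},
  {"rx": 0, "ry": 0, "rz": 0, "x": 0, "y": -1.5, "z": -1.5, "gripper": -1},
])

```text
clock: 4.05
position: [0.5822, 0.2006, 0.2267]
tool_rot: [-1.57, -0.001, -0.435]
force: [1.4, 1.6, 1.7]
grip_width: 0.0001
```

```bash
python3 - <<'E'
from h import *
cl(); 
im,d=bot.grab_frame('scene'); cv2.imwrite('pics/s4.png',cv2.resize(im[120:360,200:520,::-1],(800,600)))
cl(); to(W(0,0.0582,0.212))
E
```

```text
clampframe tip [-0.0003  0.0523  0.2267]
clampframe tip [-0.      0.0512  0.2265]
clock 4.1 pos [0.582  0.1996 0.2265] F [-0.5  1.8 10. ] tgt [0.585 0.206 0.212] rv [-0.    -0.006  0.001] cm [-0.    1.45  0.7 ]
```

View pics/s4.png

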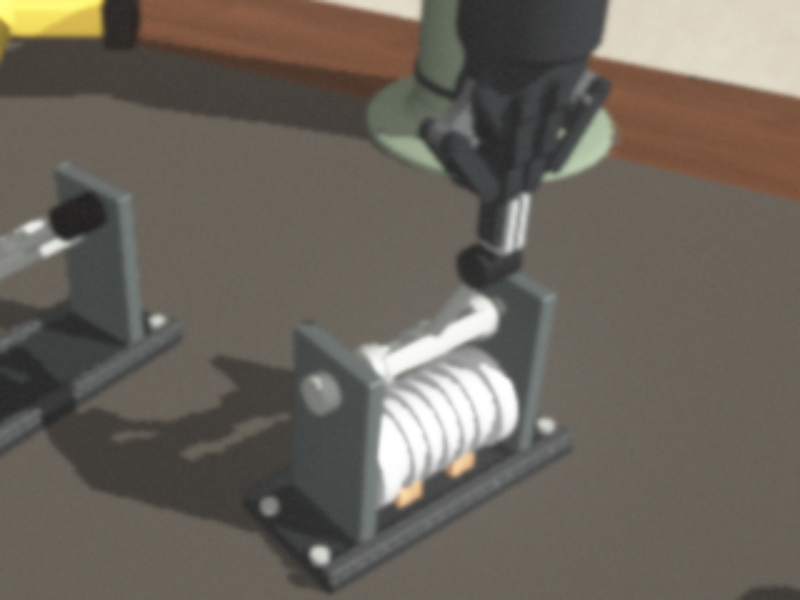

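The fingertip rode up onto the top of the grip, so I will measure where the grip is now.

```bash
cat >> h.py <<'E'
def knob():
    im,d=bot.grab_frame('scene'); v,u=np.mgrid[0:480,0:640]; P=pts('scene',d,u,v)-C0
    Q=np.stack([P@CX,P@CY,P[...,2]],-1)
    m=(abs(Q[...,0])<0.017)&(abs(Q[...,1])<0.13)&(Q[...,2]>0.14)&(im.max(-1)<55)&(d>0)
    r=np.hypot(Q[...,1],Q[...,2]-.125); m&=(r>.083)&(r<.118)
    q=Q[m]; print('knob px',m.sum(),np.round(np.median(q,0),3),np.round(np.percentile(q,5,0),3),np.round(np.percentile(q,95,0),3),'lean',np.round(np.degrees(np.arctan2(np.median(q[:,1]),np.median(q[:,2])-.125)),1))
    f=(r>.03)&(r<.08)&(abs(Q[...,0])<0.008)&(Q[...,2]>.12)&(d>0)&(abs(Q[...,1])<.1); q=Q[f]
    if len(q): print('bar',len(q),'lean',np.round(np.percentile(np.degrees(np.arctan2(q[:,1],q[:,2]-.125)),[10,50,90]),1))
    return im
E
python3 - <<'E'
from h import *
knob()
E
```

```text
knob px 134 [0.015 0.05  0.216] [0.01  0.041 0.207] [0.016 0.06  0.226] lean 29.0
bar 150 lean [25.6 31.3 36.1]
```

arm_command([
  {"rx": 0, "ry": 0, "rz": 0, "x": 0, "y": -2, "z": 0, "gripper": -1},
  {"rx": -0.12, "ry": 0, "rz": 0, "x": 0, "y": -2, "z": 3, "gripper": -1},
  {"rx": -0.24, "ry": 0, "rz": 0, "x": 0, "y": -2, "z": 5, "gripper": -1},
  {"rx": -0.35, "ry": 0, "rz": 0, "x": 0, "y": 0, "z": 5.5, "gripper": -1},
  {"rx": -0.35, "ry": 0, "rz": 0, "x": 0, "y": 2.5, "z": 5, "gripper": -1},
])

```text
clock: 4.57
position: [0.6016, 0.2528, 0.1985]
tool_rot: [-1.929, 0.003, -0.427]
force: [0.5, 1.1, -2.0]
grip_width: -0.0
```

```bash
python3 - <<'E'
from h import *
cl(); im=knob(); cv2.imwrite('pics/s5.png',cv2.resize(im[120:360,200:520,::-1],(800,600)))
cl();s=bot.observe();print(s['force'],s['tool_rot'],s['clock'],np.round(R.from_euler('xyz',s['tool_rot']).as_matrix(),2))
E
```

```text
clampframe tip [-0.0044  0.1077  0.1985]
knob px 212 [0.014 0.057 0.216] [-0.008  0.043  0.207] [0.016 0.061 0.224] lean 32.0
bar 151 lean [25.7 31.5 36.1]
clampframe tip [-0.0037  0.1034  0.1928]
[-0.66357832 -0.95735907 -6.22690788] [-1.92883162  0.0057058  -0.42920129] 4.6167 [[ 0.91 -0.15  0.39]
 [-0.42 -0.32  0.85]
 [-0.01 -0.94 -0.35]]
```

View pics/s5.png

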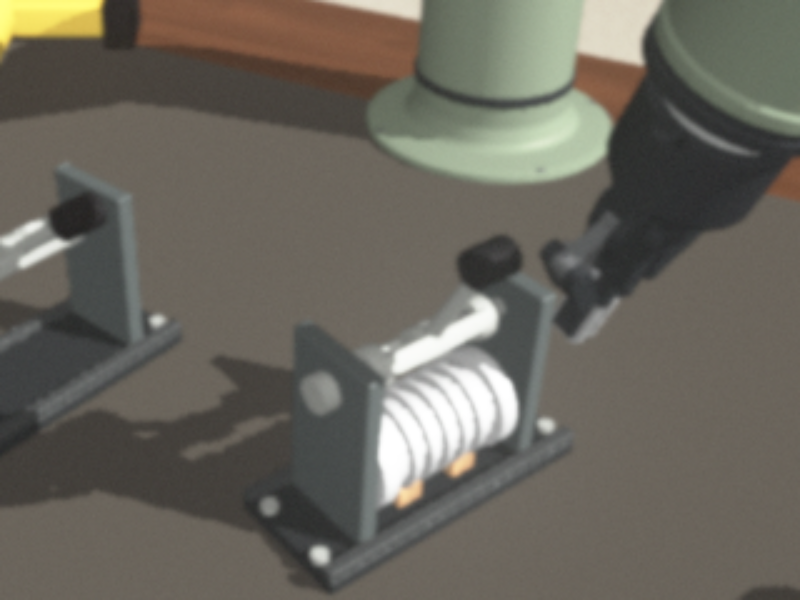

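The scene view shows the black knuckles standing proud just above the fingertips, which explains the slip. The grip's flat ends face along clamp x, which is the jaw opening direction, so I will grasp it instead and swing it. First I go over it.

```bash
cat >> h.py <<'E'
def plan(L):
    s=bot.observe(); Rm=R.from_euler('xyz',s['tool_rot']); print('clock',round(s['clock'],2),'F',np.round(s['force'],1),'gw',round(s['grip_width'],4)); cl()
    for x,y,z,t in L:
        G=R.from_euler('xyz',[-np.pi/2,0,YAW])*R.from_rotvec([-np.radians(t),0,0])
        print((x,y,z,t),'rv',np.round((Rm.inv()*G).as_rotvec(),3),'cm',np.round(Rm.inv().apply(W(x,y,z)-s['position'])*100,2))
def grasp(lean,t,s=.014):
    a=np.radians(lean);b=np.radians(t); return (0,.1*np.sin(a)-s*np.sin(b),.125+.1*np.cos(a)-s*np.cos(b),t)
E
python3 - <<'E'
from h import *
g=grasp(31,20); b=np.radians(20)
plan([(0,.105,.26,20),(0,g[1]+.06*np.sin(b),g[2]+.06*np.cos(b),20),g])
E
```

```text
clock 4.62 F [-0.7 -1.  -6.2] gw -0.0002
clampframe tip [-0.0037  0.1034  0.1928]
(0, 0.105, 0.26, 20) rv [ 0.009  0.002 -0.005] cm [ 0.33 -6.35 -2.21]
(0, np.float64(0.06723673408398617), np.float64(0.25394259062636304), 20) rv [ 0.009  0.002 -0.005] cm [ 0.33 -4.46 -5.53]
(0, np.float64(0.046715525484446054), np.float64(0.19756103337920852), 20) rv [ 0.009  0.002 -0.005] cm [ 0.37  1.54 -5.48]
```

arm_command([
  {"rx": 0, "ry": 0, "rz": 0, "x": 0.3, "y": -3, "z": 0, "gripper": 1},
  {"rx": 0, "ry": 0, "rz": 0, "x": 0.3, "y": -6, "z": -1, "gripper": 1},
  {"rx": 0, "ry": 0, "rz": 0, "x": 0.3, "y": -6.4, "z": -4, "gripper": 1},
  {"rx": 0, "ry": 0, "rz": 0, "x": 0.3, "y": -5.5, "z": -5.5, "gripper": 1},
  {"rx": 0, "ry": 0, "rz": 0, "x": 0.3, "y": -4.5, "z": -5.5, "gripper": 1},
])

```text
clock: 5.03
position: [0.591, 0.2091, 0.2647]
tool_rot: [-1.919, -0.004, -0.438]
force: [0.4, -0.8, -0.7]
grip_width: 0.0608
```

```bash
python3 - <<'E'
from h import *
plan([grasp(31,20)])
im,d=bot.grab_frame('wrist'); cv2.imwrite('pics/w6.png',im[...,::-1])
E
```

```text
clock 5.03 F [ 0.4 -0.8 -0.7] gw 0.0608
clampframe tip [0.0042 0.0637 0.2647]
(0, np.float64(0.046715525484446054), np.float64(0.19756103337920852), 20) rv [-0.001 -0.009  0.001] cm [-0.43  6.89  0.69]
```

View pics/w6.png

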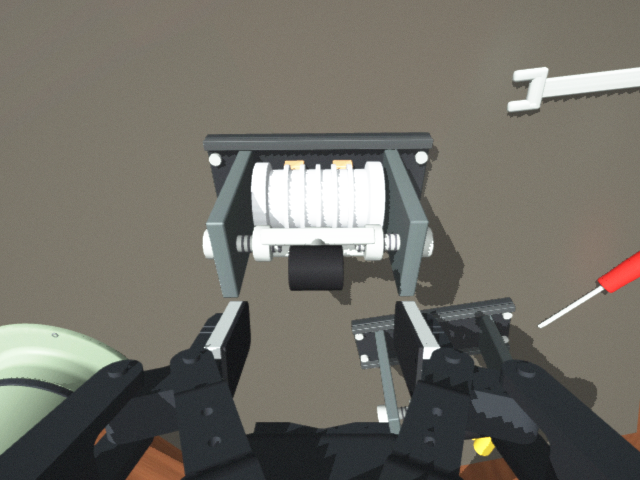

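The wrist view shows the grip (316,268) centred between the open fingers. Descending.

arm_command([
  {"rx": 0, "ry": 0, "rz": 0, "x": -0.4, "y": 1.5, "z": 0.7, "gripper": 1},
  {"rx": 0, "ry": 0, "rz": 0, "x": -0.4, "y": 3, "z": 0.7, "gripper": 1},
  {"rx": 0, "ry": 0, "rz": 0, "x": -0.4, "y": 5, "z": 0.7, "gripper": 1},
  {"rx": 0, "ry": 0, "rz": 0, "x": -0.4, "y": 6.9, "z": 0.7, "gripper": 1},
  {"rx": 0, "ry": 0, "rz": 0, "x": -0.4, "y": 6.9, "z": 0.7, "gripper": 1},
])

```text
clock: 5.5
position: [0.5786, 0.1968, 0.1915]
tool_rot: [-1.925, 0.003, -0.435]
force: [-0.8, -1.3, 0.3]
grip_width: 0.0855
```

```bash
python3 - <<'E'
from h import *
plan([grasp(31,20)])
im,d=bot.grab_frame('wrist'); cv2.imwrite('pics/w7.png',im[...,::-1]); plan([])
E
```

```text
clock 5.5 F [-0.8 -1.3  0.3] gw 0.0855
clampframe tip [-0.002   0.0472  0.1915]
(0, np.float64(0.046715525484446054), np.float64(0.19756103337920852), 20) rv [ 0.005 -0.004 -0.005] cm [ 0.2  -0.56 -0.26]
clock 5.55 F [0.5 0.2 1.6] gw 0.0857
clampframe tip [-0.0018  0.0485  0.1934]
```

View pics/w7.png

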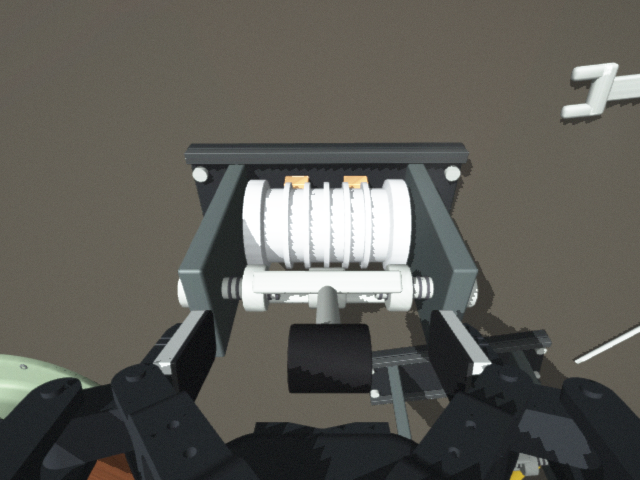

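The grip (330,358) lies between the pads, so I close on it.

arm_command([
  {"rx": 0, "ry": 0, "rz": 0, "x": 0.15, "y": -0.3, "z": 0, "gripper": -1},
  {"rx": 0, "ry": 0, "rz": 0, "x": 0.15, "y": -0.3, "z": 0, "gripper": -1},
  {"rx": 0, "ry": 0, "rz": 0, "x": 0.15, "y": -0.3, "z": 0, "gripper": -1},
  {"rx": 0, "ry": 0, "rz": 0, "x": 0.15, "y": -0.3, "z": 0, "gripper": -1},
  {"rx": 0, "ry": 0, "rz": 0, "x": 0.15, "y": -0.3, "z": 0, "gripper": -1},
], squeeze=25)

```text
clock: 5.97
position: [0.5829, 0.1991, 0.1981]
tool_rot: [-1.919, -0.003, -0.434]
force: [-4.3, 1.2, -0.9]
grip_width: 0.0293
```

arm_command([
  {"rx": 0, "ry": 0, "rz": 0, "x": 0, "y": 0, "z": 0, "gripper": -1},
  {"rx": 0, "ry": 0, "rz": 0, "x": 0, "y": 0, "z": 0, "gripper": -1},
])

```text
clock: 6.13
position: [0.5828, 0.1991, 0.1981]
tool_rot: [-1.919, -0.002, -0.434]
force: [6.4, -0.4, 4.4]
grip_width: 0.0296
```

```bash
python3 - <<'E'
from h import *
plan([])
im,d=bot.grab_frame('wrist'); cv2.imwrite('pics/w8.png',im[...,::-1]);
knob()
plan([grasp(31,20),grasp(21,14),grasp(11,8),grasp(1,2),grasp(-9,-4)])
E
```

```text
clock 6.13 F [ 6.4 -0.4  4.4] gw 0.0296
clampframe tip [0.0009 0.0511 0.1981]
knob px 95 [-0.013  0.061  0.215] [-0.015  0.045  0.202] [0.001 0.067 0.225] lean 33.9
bar 118 lean [25.5 31.7 36.6]
clock 6.23 F [7.3 0.6 5.2] gw 0.0293
clampframe tip [0.0009 0.0511 0.1981]
(0, np.float64(0.046715525484446054), np.float64(0.19756103337920852), 20) rv [-0.001 -0.005  0.001] cm [-0.08  0.2  -0.39]
(0, np.float64(0.03244988841613468), np.float64(0.20477390248185626), 14) rv [ 0.104 -0.005  0.001] cm [-0.08  0.01 -1.98]
(0, np.float64(0.017132476124213567), np.float64(0.20929896538238443), 8) rv [ 0.209 -0.005  0.001] cm [-0.07  0.1  -3.57]
(0, np.float64(0.0012566476898933378), np.float64(0.2109932979373718), 2) rv [ 0.314 -0.005  0.001] cm [-0.06  0.49 -5.12]
(0, np.float64(-0.014666855871605334), np.float64(0.20980293735587624), -4) rv [ 0.418 -0.005  0.002] cm [-0.05  1.14 -6.58]
```

View pics/w8.png

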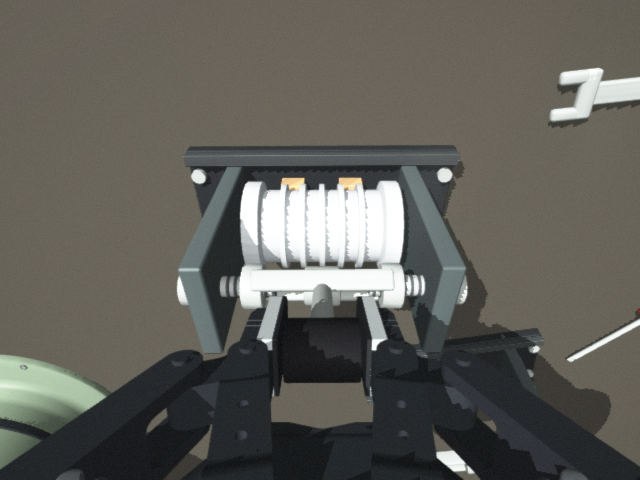

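The grip is held, with the opening at 29.3 mm. Swinging begins.

arm_command([
  {"rx": 0.05, "ry": 0, "rz": 0, "x": 0, "y": -0.12, "z": -0.8, "gripper": -1},
  {"rx": 0.1, "ry": 0, "rz": 0, "x": 0, "y": -0.2, "z": -1.6, "gripper": -1},
  {"rx": 0.155, "ry": 0, "rz": 0, "x": 0, "y": -0.17, "z": -2.4, "gripper": -1},
  {"rx": 0.21, "ry": 0, "rz": 0, "x": 0, "y": -0.1, "z": -3.2, "gripper": -1},
  {"rx": 0.26, "ry": 0, "rz": 0, "x": 0, "y": 0.08, "z": -4.0, "gripper": -1},
])

```text
clock: 6.65
position: [0.5673, 0.1652, 0.2118]
tool_rot: [-1.655, -0.004, -0.434]
force: [8.6, 1.2, 2.7]
grip_width: 0.0296
```

```bash
python3 - <<'E'
from h import *
plan([])
im=knob(); cv2.imwrite('pics/s9.png',cv2.resize(im[120:360,200:520,::-1],(800,600)))
plan([grasp(6,5),grasp(-4,0),grasp(-14,-5),grasp(-24,-10),grasp(-34,-15)])
E
```

```text
clock 6.65 F [8.6 1.2 2.7] gw 0.0296
clampframe tip [0.0009 0.0139 0.2118]
knob px 118 [-0.013  0.02   0.234] [-0.015  0.01   0.217] [-0.004  0.025  0.241] lean 10.6
bar 181 lean [ 4.7  9.8 14.1]
clock 6.7 F [0.  2.8 5.6] gw 0.0295
clampframe tip [0.001 0.011 0.212]
(0, np.float64(0.009232665928298134), np.float64(0.2105054637635429), 5) rv [-0.005 -0.008  0.002] cm [-0.1   0.16 -0.17]
(0, np.float64(-0.00697564737441253), np.float64(0.21075640502598242), 0) rv [ 0.083 -0.008  0.003] cm [-0.09  0.27 -1.78]
(0, np.float64(-0.02297200916149956), np.float64(0.20808284685431522), -5) rv [ 0.17  -0.007  0.003] cm [-0.08  0.67 -3.36]
(0, np.float64(-0.038242589820243), np.float64(0.2025672372220892), -10) rv [ 0.257 -0.007  0.003] cm [-0.07  1.35 -4.83]
(0, np.float64(-0.0522958237156394), np.float64(0.1943807956874572), -15) rv [ 0.344 -0.007  0.004] cm [-0.06  2.28 -6.17]
```

View pics/s9.png

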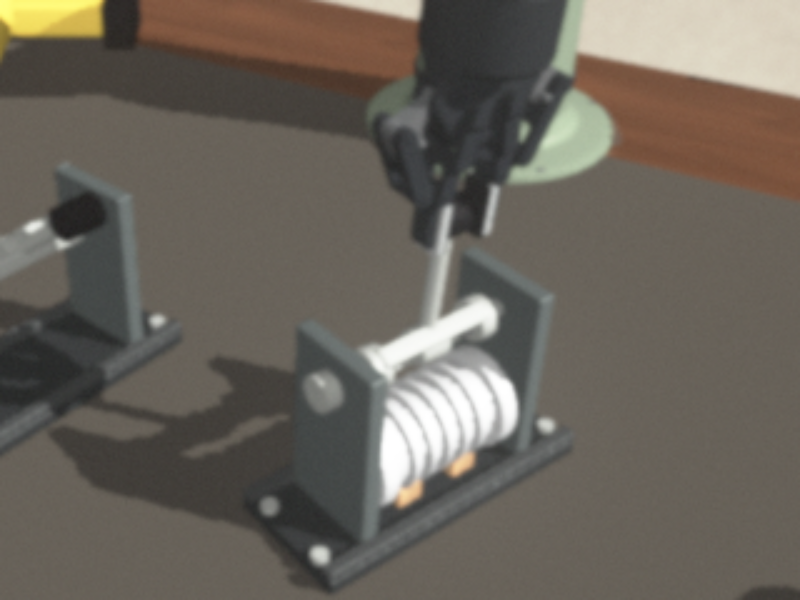

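The bar now leans about 8° to +y, with the grip held and the forces small. Continuing.

arm_command([
  {"rx": 0.04, "ry": 0, "rz": 0, "x": 0, "y": 0.1, "z": -0.95, "gripper": -1},
  {"rx": 0.08, "ry": 0, "rz": 0, "x": 0, "y": 0.25, "z": -1.75, "gripper": -1},
  {"rx": 0.125, "ry": 0, "rz": 0, "x": 0, "y": 0.42, "z": -2.55, "gripper": -1},
  {"rx": 0.17, "ry": 0, "rz": 0, "x": 0, "y": 0.65, "z": -3.35, "gripper": -1},
  {"rx": 0.21, "ry": 0, "rz": 0, "x": 0, "y": 1.0, "z": -4.1, "gripper": -1},
])

```text
clock: 7.12
position: [0.5499, 0.1271, 0.206]
tool_rot: [-1.446, -0.004, -0.434]
force: [4.0, -1.0, 15.0]
grip_width: 0.0298
```

```bash
python3 - <<'E'
from h import *
plan([])
im=knob()
plan([grasp(-19,-8),grasp(-24,-10),grasp(-29,-12.5),grasp(-34,-15),grasp(-39,-17.5),grasp(-44,-20)]+[grasp(a,-20) for a in(-50,-55,-60)])
E
```

```text
clock 7.12 F [ 4. -1. 15.] gw 0.0298
clampframe tip [ 0.001  -0.0281  0.206 ]
knob px 104 [-0.013 -0.025  0.231] [-0.016 -0.035  0.214] [-0.001 -0.02   0.238] lean -13.5
bar 218 lean [-19.2 -14.7 -10.4]
clock 7.17 F [ 0.2 -3.6 11.2] gw 0.0292
clampframe tip [ 0.001  -0.0311  0.2048]
(0, np.float64(-0.030608392032274754), np.float64(0.2056881045975497), -8) rv [ 0.015 -0.007  0.004] cm [-0.1  -0.09  0.06]
(0, np.float64(-0.038242589820243), np.float64(0.2025672372220892), -10) rv [ 0.05  -0.007  0.004] cm [-0.1   0.13 -0.73]
(0, np.float64(-0.045450807429500265), np.float64(0.1987938266142605), -12.5) rv [ 0.094 -0.007  0.004] cm [-0.09  0.41 -1.5 ]
(0, np.float64(-0.0522958237156394), np.float64(0.1943807956874572), -15) rv [ 0.137 -0.007  0.004] cm [-0.09  0.77 -2.23]
(0, np.float64(-0.058722157911923915), np.float64(0.1893625588352219), -17.5) rv [ 0.181 -0.007  0.004] cm [-0.08  1.18 -2.93]
(0, np.float64(-0.06467755503934036), np.float64(0.18377828334286242), -20) rv [ 0.225 -0.007  0.005] cm [-0.08  1.66 -3.59]
(0, np.float64(-0.07181616230533844), np.float64(0.1761230642776512), -20) rv [ 0.225 -0.007  0.005] cm [-0.08  2.34 -4.39]
(0, np.float64(-0.07712692242233982), np.float64(0.1692019469441019), -20) rv [ 0.225 -0.007  0.005] cm [-0.08  2.96 -5.01]
(0, np.float64(-0.0818142583718845), np.float64(0.1618443033089973), -20) rv [ 0.225 -0.007  0.005] cm [-0.07  3.63 -5.56]
```

arm_command([
  {"rx": 0.05, "ry": 0, "rz": 0, "x": 0, "y": 0.15, "z": -0.75, "gripper": -1},
  {"rx": 0.09, "ry": 0, "rz": 0, "x": 0, "y": 0.4, "z": -1.5, "gripper": -1},
  {"rx": 0.135, "ry": 0, "rz": 0, "x": 0, "y": 0.75, "z": -2.25, "gripper": -1},
  {"rx": 0.18, "ry": 0, "rz": 0, "x": 0, "y": 1.2, "z": -2.95, "gripper": -1},
  {"rx": 0.225, "ry": 0, "rz": 0, "x": 0, "y": 1.65, "z": -3.6, "gripper": -1},
])

```text
clock: 7.58
position: [0.5356, 0.0959, 0.1845]
tool_rot: [-1.222, -0.004, -0.435]
force: [8.6, 3.4, -0.7]
grip_width: 0.0297
```

```bash
python3 - <<'E'
from h import *
plan([])
im=knob(); cv2.imwrite('pics/s10.png',cv2.resize(im[120:360,200:520,::-1],(800,600)))
plan([grasp(a,-20) for a in(-44,-48,-52,-56,-58,-60)])
E
```

```text
clock 7.58 F [ 8.6  3.4 -0.7] gw 0.0297
clampframe tip [ 0.001  -0.0623  0.1845]
knob px 66 [-0.013 -0.067  0.209] [-0.015 -0.075  0.193] [ 0.001 -0.056  0.218] lean -38.6
bar 221 lean [-43.2 -39.1 -33.7]
clock 7.63 F [11.8  0.1 -8.1] gw 0.0297
clampframe tip [ 0.0008 -0.0649  0.1825]
(0, np.float64(-0.06467755503934036), np.float64(0.18377828334286242), -20) rv [-0.001 -0.007  0.004] cm [-0.08 -0.12  0.07]
(0, np.float64(-0.06952620054118006), np.float64(0.1787573639448831), -20) rv [-0.001 -0.007  0.004] cm [-0.08  0.19 -0.56]
(0, np.float64(-0.07401279335411284), np.float64(0.17341045084156312), -20) rv [-0.001 -0.007  0.004] cm [-0.08  0.54 -1.17]
(0, np.float64(-0.07811547524894483), np.float64(0.16776359365607196), -20) rv [-0.001 -0.007  0.004] cm [-0.08  0.93 -1.75]
(0, np.float64(-0.08001652760908323), np.float64(0.16483622973231776), -20) rv [-0.001 -0.007  0.004] cm [-0.08  1.14 -2.02]
(0, np.float64(-0.0818142583718845), np.float64(0.1618443033089973), -20) rv [-0.001 -0.007  0.004] cm [-0.07  1.36 -2.3 ]
```

View pics/s10.png

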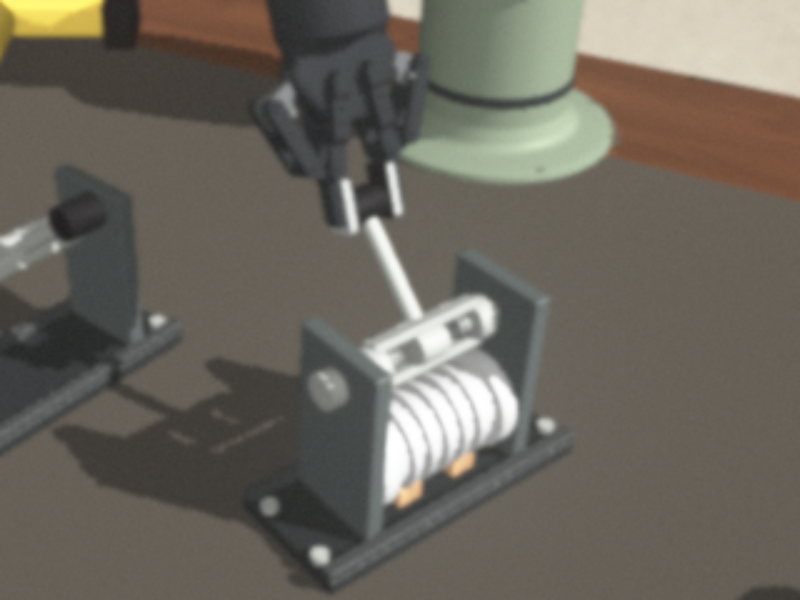

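arm_command([
  {"rx": 0, "ry": 0, "rz": 0, "x": 0, "y": 0.15, "z": -0.5, "gripper": -1},
  {"rx": 0, "ry": 0, "rz": 0, "x": 0, "y": 0.4, "z": -0.95, "gripper": -1},
  {"rx": 0, "ry": 0, "rz": 0, "x": 0, "y": 0.7, "z": -1.4, "gripper": -1},
  {"rx": 0, "ry": 0, "rz": 0, "x": 0, "y": 0.95, "z": -1.75, "gripper": -1},
  {"rx": 0, "ry": 0, "rz": 0, "x": 0, "y": 1.15, "z": -2.0, "gripper": -1},
])

```text
clock: 8.05
position: [0.5291, 0.0818, 0.1663]
tool_rot: [-1.226, -0.002, -0.435]
force: [2.4, -9.0, 9.6]
grip_width: 0.0294
```

```bash
python3 - <<'E'
from h import *
plan([])
im=knob()
plan([grasp(a,-20) for a in(-56,-58,-60,-62,-64)])
E
```

```text
clock 8.05 F [ 2.4 -9.   9.6] gw 0.0294
clampframe tip [ 0.0009 -0.0779  0.1663]
knob px 56 [-0.013 -0.084  0.193] [-0.016 -0.092  0.19 ] [-0.001 -0.077  0.203] lean -51.1
bar 208 lean [-56.7 -52.  -47.8]
clock 8.1 F [ 5.8 -9.1  3.1] gw 0.0292
clampframe tip [ 0.0009 -0.0782  0.1659]
(0, np.float64(-0.07811547524894483), np.float64(0.16776359365607196), -20) rv [ 0.004 -0.005  0.004] cm [-0.09 -0.18  0.07]
(0, np.float64(-0.08001652760908323), np.float64(0.16483622973231776), -20) rv [ 0.004 -0.005  0.004] cm [-0.09  0.04 -0.21]
(0, np.float64(-0.0818142583718845), np.float64(0.1618443033089973), -20) rv [ 0.004 -0.005  0.004] cm [-0.09  0.26 -0.48]
(0, np.float64(-0.08350647727933333), np.float64(0.15879145958758636), -20) rv [ 0.004 -0.005  0.004] cm [-0.09  0.49 -0.74]
(0, np.float64(-0.08509112262335736), np.float64(0.15568141798790502), -20) rv [ 0.004 -0.005  0.004] cm [-0.08  0.73 -0.99]
```

arm_command([
  {"rx": 0, "ry": 0, "rz": 0, "x": 0, "y": 0.25, "z": -0.3, "gripper": -1},
  {"rx": 0, "ry": 0, "rz": 0, "x": 0, "y": 0.5, "z": -0.55, "gripper": -1},
  {"rx": 0, "ry": 0, "rz": 0, "x": 0, "y": 0.7, "z": -0.75, "gripper": -1},
  {"rx": 0, "ry": 0, "rz": 0, "x": 0, "y": 0.7, "z": -0.75, "gripper": -1},
])

```text
clock: 8.43
position: [0.5279, 0.0789, 0.1588]
tool_rot: [-1.224, -0.004, -0.435]
force: [-3.6, -4.7, 33.6]
grip_width: 0.0294
```

```bash
python3 - <<'E'
from h import *
plan([])
im=knob()
plan([grasp(a,-20) for a in(-60,-62,-64,-66)])
E
```

```text
clock 8.43 F [-3.6 -4.7 33.6] gw 0.0294
clampframe tip [ 0.001  -0.081   0.1588]
knob px 64 [-0.014 -0.087  0.189] [-0.016 -0.096  0.185] [ 0.004 -0.081  0.2  ] lean -53.7
bar 207 lean [-60.3 -55.2 -51. ]
clock 8.48 F [-4.  -5.9 35.4] gw 0.0296
clampframe tip [ 0.0011 -0.081   0.1588]
(0, np.float64(-0.0818142583718845), np.float64(0.1618443033089973), -20) rv [ 0.002 -0.003  0.006] cm [-0.11 -0.31  0.02]
(0, np.float64(-0.08350647727933333), np.float64(0.15879145958758636), -20) rv [ 0.002 -0.003  0.006] cm [-0.11 -0.08 -0.24]
(0, np.float64(-0.08509112262335736), np.float64(0.15568141798790502), -20) rv [ 0.002 -0.003  0.006] cm [-0.11  0.15 -0.49]
(0, np.float64(-0.08656626375770074), np.float64(0.1525179676165773), -20) rv [ 0.002 -0.003  0.006] cm [-0.11  0.4  -0.74]
```

A steady 35 N suggests the hard stop has been reached, with the measured lean about -55 to -58°. I ease off, open and back away along the tool axis.

arm_command([
  {"rx": 0, "ry": 0, "rz": 0, "x": 0, "y": -0.2, "z": 0, "gripper": -1},
  {"rx": 0, "ry": 0, "rz": 0, "x": 0, "y": -0.2, "z": 0, "gripper": 0.3},
  {"rx": 0, "ry": 0, "rz": 0, "x": 0, "y": -0.2, "z": 0, "gripper": 0.6},
  {"rx": 0, "ry": 0, "rz": 0, "x": 0, "y": -0.2, "z": 0, "gripper": 0.6},
  {"rx": 0, "ry": 0, "rz": 0, "x": 0, "y": -0.2, "z": 0, "gripper": 0.6},
])

```text
clock: 8.9
position: [0.5252, 0.0778, 0.1583]
tool_rot: [-1.226, 0.0, -0.434]
force: [-0.2, -0.1, 0.8]
grip_width: 0.0684
```

arm_command([
  {"rx": 0, "ry": 0, "rz": 0, "x": 0, "y": -1.5, "z": 0, "gripper": 0.6},
  {"rx": 0, "ry": 0, "rz": 0, "x": 0, "y": -4, "z": 0, "gripper": 0.6},
  {"rx": 0, "ry": 0, "rz": 0, "x": 0, "y": -7, "z": 0, "gripper": 0.6},
  {"rx": 0, "ry": 0, "rz": 0, "x": 0, "y": -10, "z": 0, "gripper": 0.6},
  {"rx": 0, "ry": 0, "rz": 0, "x": 0, "y": -12, "z": 0, "gripper": 0.6},
])

```text
clock: 9.32
position: [0.5082, 0.0405, 0.2733]
tool_rot: [-1.226, -0.001, -0.434]
force: [0.2, 0.0, -1.0]
grip_width: 0.0685
```

```bash
python3 - <<'E'
from h import *
plan([])
im=knob(); cv2.imwrite('pics/s11.png',cv2.resize(im[120:360,200:520,::-1],(800,600)))
im,d=bot.grab_frame('wrist'); cv2.imwrite('pics/w11.png',im[...,::-1])
s=bot.observe(); T=np.eye(4);T[:3,:3]=R.from_euler('xyz',s['tool_rot']).as_matrix();T[:3,3]=s['position']
T=T@bot.camera_model('wrist')['mount']
v,u=np.mgrid[0:480,0:640]; P=pts('wrist',d,u,v,T)-C0; Q=np.stack([P@CX,P@CY,P[...,2]],-1)[d>0]
r=np.hypot(Q[:,1],Q[:,2]-.125)
b=Q[(r>.04)&(r<.08)&(abs(Q[:,0])<.012)&(Q[:,2]>.13)&(abs(Q[:,1])<.1)]; print('bar w',len(b),np.percentile(np.degrees(np.arctan2(b[:,1],b[:,2]-.125)),[10,50,90]))
J=Q[(Q[:,2]>.146)&(Q[:,2]<.158)&(abs(Q[:,1])<.037)&(abs(Q[:,0])>.045)&(abs(Q[:,0])<.09)]
for sg in(-1,1): j=J[J[:,0]*sg>0][:,0]; print('jaw',len(j),np.percentile(j,[2,50,98]))
E
```

```text
clock 9.32 F [ 0.2  0.  -1. ] gw 0.0685
clampframe tip [-0.0009 -0.1241  0.2733]
knob px 100 [ 0.015 -0.081  0.179] [-0.006 -0.09   0.169] [ 0.016 -0.072  0.189] lean -56.4
bar 207 lean [-59.  -54.7 -50. ]
bar w 620 [-58.19828413 -56.10653347 -54.26670436]
jaw 1673 [-0.07368897 -0.06668155 -0.06049258]
jaw 1668 [0.05953572 0.06593692 0.07294328]
```

View pics/s11.png

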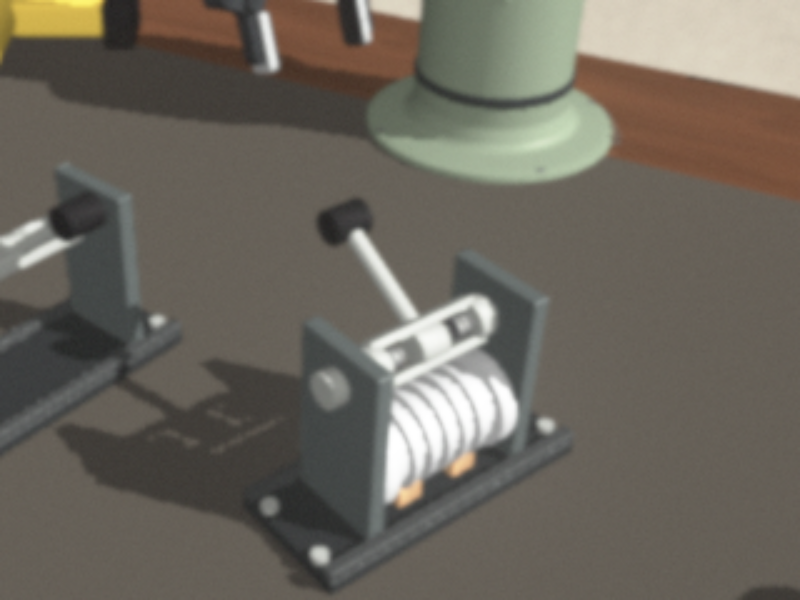

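View pics/w11.png

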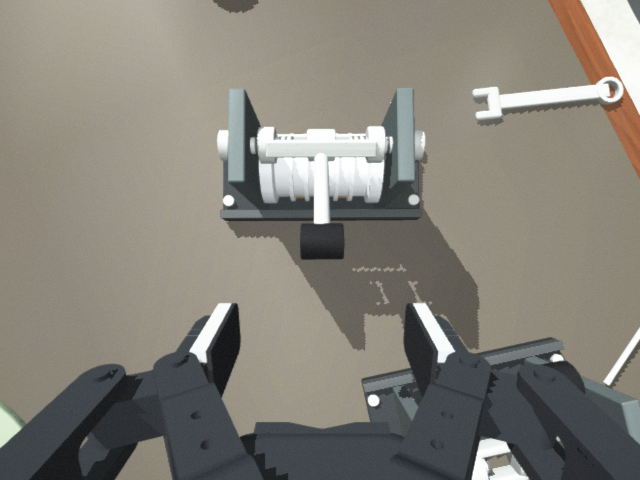

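arm_command([
  {"rx": 0, "ry": 0, "rz": 0, "x": 0, "y": 0, "z": 0, "gripper": 0.6},
  {"rx": 0, "ry": 0, "rz": 0, "x": 0, "y": 0, "z": 0, "gripper": 0.6},
  {"rx": 0, "ry": 0, "rz": 0, "x": 0, "y": 0, "z": 0, "gripper": 0.6},
])

```text
clock: 9.67
position: [0.5079, 0.0413, 0.2706]
tool_rot: [-1.226, 0.001, -0.433]
force: [0.3, 0.6, -0.8]
grip_width: 0.0683
```

```bash
python3 - <<'E'
from h import *
im,d=bot.grab_frame('scene'); Z=np.load('scene0.npz')
v,u=np.mgrid[185:225,215:250]
for I,D in((Z['im'],Z['d']),(im,d)):
    P=pts('scene',D,u,v); m=(P[...,2]>.17)&(P[...,2]<.23)&(I[185:225,215:250].max(-1)<55); print('spare knob',m.sum(),np.round(np.median(P[m],0),3))
s=bot.observe(); print(s['force'],abs(s['qd']).max(),s['clock']); bot.job_done()
E
```

```text
spare knob 194 [ 0.633 -0.072  0.191]
spare knob 174 [ 0.634 -0.073  0.19 ]
[0.49138552 0.24623907 0.39526143] 0.0025573963168465485 9.7167
the job is handed in; nothing more can be done
```

I closed the clamp on the casing by gripping the T-bar's roller grip on its flat ends and swinging it over to the -y stop. I then released it, backed away and handed the job in at about 9.7 s.

- **First try:** pushing the bar with closed fingers only turned it part way, to about 30° on the +y side, and the fingertip slid up onto the grip. The readings then reached about 27 N (combined). I switched to grasping after that.
- **Jaws:** the wrist-camera depth puts the faces at about 119–120 mm apart, below the 122.5 mm limit.
- **Bar:** the measured lean is about -55 to -56°, a little short of the nominal -60° stop. It is biased because the camera sees the bar from above. The wrist force rose to about 35 N at the end of the swing, which fits having reached the stop.
- **Empty clamp:** its grip is within about 1–2 mm of where it started.
- **Arm:** clear of everything, with forces below 1 N and joints at rest.

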